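Right the peacock incense holder and open the incense jar of unknown thread

ROBOT

A 6-joint arm with a two-finger parallel gripper is mounted at the origin on the work surface. World frame = base frame: x ahead of the robot, y to its left, z up, the work surface at z = 0. Lengths are in m, angles in rad, forces in N, time in s.
With the tool pointing down it reaches from about 0.325 to 0.875 m from the base axis. Payload 4.4 kg.
Tool frame: the origin (TCP) lies midway between the tips of the shut fingers; the grasp point (between the pads) lies tcp_to_grasp behind it (tcp_to_grasp is the distance from the TCP to the grasp point, in m); z points along the fingers, y is the direction in which the jaws open and shut (so a half turn about z gives the same grasp; the last joint's range is limited). The gripper opens to 85 mm and grips with 20 to 120 N. Pads are 22 mm wide; open, the fingers measure 114 mm over their backs; the gripper's body (76 mm by 85 mm) begins 54 mm behind the grasp point. The pads swing forward as they close: fully open they stand 13 mm farther back than shut.
Start: joints at [-1.407, 0.207, 1.542, -0, 1.393, -0.15], TCP at [0.177, -0.547, 0.231] pointing down, gripper open.
Joint ranges: [-2.73, 2.73], [-0.86, 2.22], [0.23, 2.46], [-1.11, 4.25], [0.08, 2.63], [-2.82, 2.82]. Speed limits (rad/s): [2.79, 2.79, 3.14, 3.14, 3.14, 3.14].

INTERFACE

Orientations are given as a 3x3 rotation matrix whose columns are the frame's x, y, z axes.
In Python, from rig import * gives the robot as it stands.
- The arm moves only by the tool play_rows, never from a script. Its argument "targets" is a list of rows, each a list of 7 numbers: the shift along the tool's x, y, z in mm, then the turn, a rotation vector about the tool's x, y, z in rad, then the finger opening in mm, from 0 to 85.4. A call has 1 to 5 rows; each row shifts and turns the commanded pose from where the row before left it, along the tool's axes as they then stand; what a row does not reach is not made up. A row lasts 1/8 s, in which the tool goes at most 62.5 mm and 10.7 degrees, less where a joint would pass 70% of its speed; a pose out of reach is approached as far as the arm can. A call is refused whole if a number of a shift passes 62.5 or a number of a turn 0.188, either way. A call with a gripper value outside its range is refused whole. The fingers move at their own pace and stop on an object; "squeeze" is the grip in N (left out, the last holds). Time passes only in rows, so rows that do not move let the fingers close. It gives the time, the measured TCP pose, the force and the opening at its end, in the units of the state.
- get_state(): the state, without advancing time (a new reading comes with each control period).
- get_image(name): name is "scene" or "top" or "wrist"; returns a dict with "color" (420x560x3 uint8, red, green, blue), "intrinsics" (3x3 intrinsics, pixels), "rvec" (rotation vector, rad) and "tvec" (3), from world to camera coordinates, as OpenCV has them. Camera axes: x right, y down, z forward; pixel columns grow to the right and rows downward; lengths in m; the calibration is good to about 2 mm. A picture is of the moment at which its call begins. There is no depth.
- sign_off(): hands the job in, once; it reports no verdict.
Trained networks look in the newest picture that a camera, given by its name, has taken for a name from the list of things; names that differ only in an ending like _2 or _b are one class to them, and where a whole thing is asked for, a point or a joint stands for the part that bears it (a point fixed in the world has none). Each returns a list of dicts, best first, with "confidence" (0 to 1); they miss things now and then, are a little off and sometimes report something else, mostly with a low value. They report only what shows in the picture. A call takes as long as a camera call. They do not tell look-alikes from the thing itself.
- trace(query, camera): "pixels" (420x560 bool, what is visible of it) and "bbox" ([left, top, right, bottom] in pixels, round what is visible of it).
The state is a dict: "t": time; "joints": joint angles; "joint_vel": joint speeds; "joint_efforts": joint torques, N m; "tool_pos": TCP position; "orientation": TCP orientation; "contact_force": force on the tool from outside, world axes, zero at the start; "ft_torque": the same for the moment, N m; "width": finger opening in m.
Only numpy, scipy, OpenCV 4.12 (cv2) and the standard library are available. Lean on these libraries where they do the work, as an engineer would, in place of code of your own. Each camera call takes 0.05 s, during which the arm holds its last target. There are 200 camera calls.

TASK

Get the incense ready: first stand the toppled brass peacock holder upright on the marble and let go of it, then open the red-lidded incense jar, whose lid may loosen clockwise or anticlockwise, so try it both ways if need be. Lift the lid off and finish while still holding it in the gripper, level and still, about 10 cm above its place on the jar; leave the diyas where they are.

Things in the scene. Friction and masses are not known exactly. Their poses are not given: they have to be found in the camera images.
- peacock: Brass-finished ceramic peacock holder, about 0.32 kg (varies), toppled onto its flat fan tail. Origin: centre of its foot's underside; z from foot to head, x forward (as the beak points), y across. Toppled: z level, x straight up, origin 32 mm above the marble. Foot 64 (x) x 60 (y) x 14 mm, heavy: stands stably. Fan plate x -32 to -26, 64 wide in y, z to 105. Neck and head 19 thick, x to 26, z 60 to 105.
- peacock_grip (a point): Centre of the peacock's breast and body, the part to grip: a rounded block 30 mm across the peacock's y, x from -16 to +20 and z from 14 to 66 mm in the peacock's frame; this point is at (2, 0, 42) mm there. Axes as the peacock's.
- jar: Glass jar with incense cones, fixed to the marble in a brass ring (104 mm diameter, 12 high): it neither moves nor turns. Origin: centre of its underside, z up. Glass 78 mm diameter up to 60 mm; above it a steel collar 47 mm in diameter with its mouth 83 mm above the marble.
- lid: Red ribbed lid on the jar, loose, about 70 g (varies): round, 57 mm diameter, 30 mm high. Origin: centre of its skirt's underside, 71 mm above the marble when closed (top at 101 mm); z up; x along the white mark on top, which, closed, lies within 3 degrees of the jar's x. A key reaches 7 mm below the origin.
- lid_top (a point): Centre of the lid's top, 30 mm above the lid's origin. Quick thread: closed, it turns one way only, clockwise or anticlockwise, not visible and different from start to start. The wrong way it stops hard within 12 degrees (20 if forced); the right way it turns easily to an end stop at about 68 degrees. Turned 54 degrees or more it lifts straight off; before that it will not lift (3 mm of play).
- thali: Bystander: large steel thali, 300 mm diameter, 20 mm high, three diyas in it, fixed. Origin: centre of its underside.
- diya1: Bystander: unglazed clay diya (oil lamp bowl), 62 mm diameter, 22 mm high, loose, in the row at the back. Origin: centre of its underside.
- diya2: Bystander: unglazed clay diya (oil lamp bowl), 62 mm diameter, 22 mm high, loose, in the row at the back. Origin: centre of its underside.
- diya3: Bystander: unglazed clay diya (oil lamp bowl), 62 mm diameter, 22 mm high, loose, in the row at the back. Origin: centre of its underside.
- diya4: Bystander: unglazed clay diya (oil lamp bowl), 62 mm diameter, 22 mm high, loose, in the row at the back. Origin: centre of its underside.
- diya5: Bystander: unglazed clay diya (oil lamp bowl), 62 mm diameter, 22 mm high, loose, in the thali. Origin: centre of its underside.
- diya6: Bystander: unglazed clay diya (oil lamp bowl), 62 mm diameter, 22 mm high, loose, in the thali. Origin: centre of its underside.
- diya7: Bystander: unglazed clay diya (oil lamp bowl), 62 mm diameter, 22 mm high, loose, in the thali. Origin: centre of its underside.
There are look-alikes about, which are no part of the job. Of the things shaped like the lid, the red one is meant.

How it is judged:
By the outcome, as a careful person would: the job done as asked, in the order asked, and still so for the second after the job is handed in, while the arm keeps its last pose, push and grip.
It also fails if it takes over 58 s, if anything falls off the work surface, if the arm or the gripper's body presses on something with over 40 N, if the wrist force passes 120 N, or if a joint passes its speed limit or range.

## Working session

There is one attempt and no reset: what is moved stays moved. The work goes in short steps, Python scripts to look and compute and a tool call to move; the robot and the scene stay as the last step left them, time stands still between calls to the robot, and variables do not carry over. Pictures are saved under pics/ and viewed, about 8 in all and at most 12, crops included, and the job is handed in when it is done.

Besides the shell and the picture viewer there is one more tool, called after "Request:" as name(argument=value, ...), one argument or row to a line, values as JSON. play_rows: Moves the arm, as the interface text tells. Its arguments: {"type":"object","properties":{"targets":{"type":"array"},"squeeze":{"type":"number"}},"required":["targets"]}

```bash
mkdir -p pics; ls; python3 - <<'E'
from rig import *
import cv2,numpy as np
s=get_state(); print({k:np.round(v,3).tolist() for k,v in s.items()})
try: print(tcp_to_grasp)
except Exception as e: print(e)
ims=[]
for c in("scene","top"):
    d=get_image(c); im=d["color"][:,:,::-1].copy()
    for q in("peacock","lid","jar"):
        for r in trace(q,c)[:4]:
            print(c,q,round(r["confidence"],2),np.round(r["bbox"]))
    cv2.imwrite(f"pics/{c}0.png",im)
    R=cv2.Rodrigues(np.array(d["rvec"]))[0]; print("cam",c,-R.T@np.ravel(d["tvec"]),R.round(3).tolist(),d["intrinsics"])
E
```

```text
pics
{'t': 0.0, 'joints': [-1.407, 0.207, 1.543, -0.0, 1.393, -0.151], 'joint_vel': [-0.0, -0.0, 0.001, 0.0, 0.001, 0.0], 'joint_efforts': [-0.001, -38.303, -29.16, -0.0, 0.011, 0.0], 'tool_pos': [0.177, -0.546, 0.23], 'orientation': [[0.951, 0.309, -0.0], [0.309, -0.951, 0.002], [0.0, -0.002, -1.0]], 'contact_force': [-0.093, -0.524, 0.6], 'ft_torque': [-0.024, -0.021, 0.082], 'width': 0.085}
0.0187
scene peacock 0.96 [357. 250. 398. 286.]
scene lid 0.71 [295. 191. 313. 209.]
scene lid 0.69 [304. 224. 323. 238.]
scene lid 0.54 [246. 218. 266. 238.]
scene lid 0.49 [278. 194. 294. 210.]
scene jar 0.57 [269. 205. 300. 228.]
cam scene [1.42148639 0.50068266 0.80018758] [[-0.627, 0.779, 0.02], [0.416, 0.357, -0.836], [-0.658, -0.516, -0.548]] [[389.02829631   0.         276.84886973]
 [  0.         389.02829631 207.36466692]
 [  0.           0.           1.        ]]
top peacock 0.82 [114. 195. 159. 221.]
top lid 0.92 [272. 266. 292. 288.]
top lid 0.7 [281. 170. 299. 193.]
top lid 0.68 [266. 215. 288. 238.]
top lid 0.67 [220. 213. 242. 238.]
top jar 0.62 [262. 213. 299. 248.]
cam top [ 0.3972823  -0.14316083  1.16985965] [[0.01, -1.0, 0.029], [-0.988, -0.015, -0.155], [0.156, -0.027, -0.987]] [[422.54667343   0.         275.80095809]
 [  0.         422.54667343 200.71674363]
 [  0.           0.           1.        ]]
```

```bash
python3 - <<'E'
import cv2,numpy as np
a=cv2.imread("pics/scene0.png");b=cv2.imread("pics/top0.png")
p=cv2.resize(a[150:310,210:430],None,fx=3.6,fy=3.6,interpolation=cv2.INTER_CUBIC)
cv2.imwrite("pics/c1.png",p)
p=cv2.resize(b[120:320,90:350],None,fx=3,fy=3,interpolation=cv2.INTER_CUBIC)
cv2.imwrite("pics/c2.png",p)
E
```

```text
(no output)
```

View pics/c1.png

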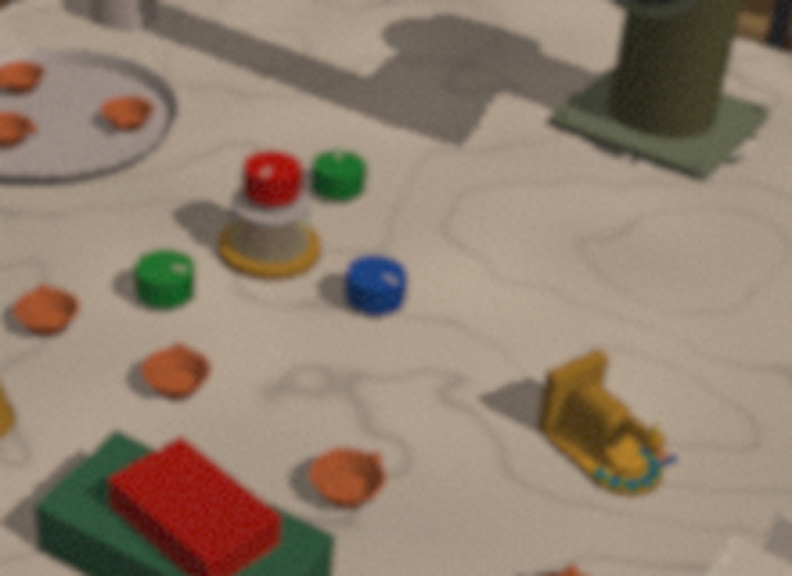

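View pics/c2.png

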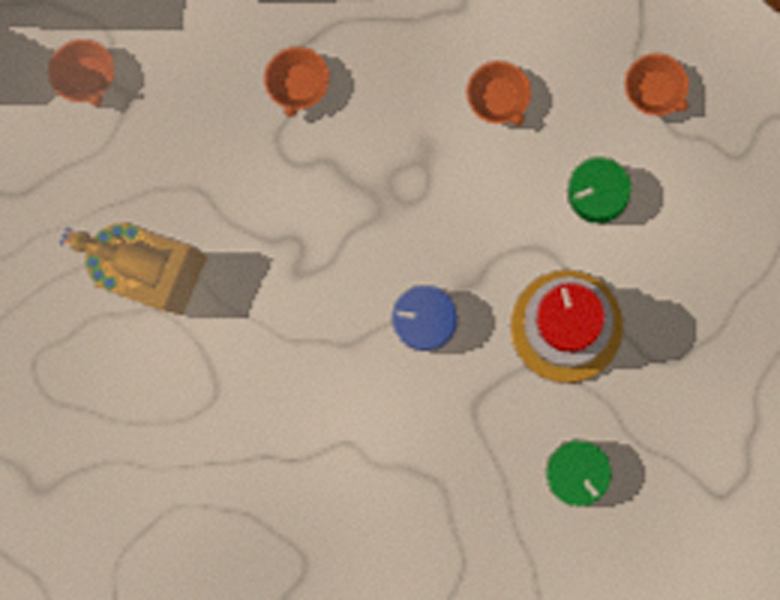

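The scene crop shows the brass peacock toppled at (600,430). The red lid is on the jar at (272,178). Look-alikes are green lids at (165,278) and (338,175), and a blue one at (375,285). In the top crop the red lid is at (570,316) on the brass ring, blue is at (425,318), and the greens are at (600,188) and (578,473). The peacock's head points left at (64,237) and its foot is on the right. I choose the red lid on the brass-ringed jar, at full top pixel (280,225).

Next I'll fit the poses.

```bash
cat > h.py <<'E'
from rig import *
import cv2,numpy as np
from scipy.optimize import minimize
def shot(c):
    d=get_image(c); d["R"]=cv2.Rodrigues(np.array(d["rvec"]))[0]; return d
def proj(d,P): return cv2.projectPoints(np.array(P,float).reshape(-1,3),np.array(d["rvec"]),np.array(d["tvec"]),np.array(d["intrinsics"]),None)[0].reshape(-1,2)
def ray(d,uv,z):
    K=np.array(d["intrinsics"]);t=np.ravel(d["tvec"]);c=-d["R"].T@t
    v=d["R"].T@np.linalg.inv(K)@[uv[0],uv[1],1]; return c+v*(z-c[2])/v[2]
def box(x0,x1,y0,y1,z0,z1): return np.array([[x,y,z] for x in(x0,x1) for y in(y0,y1) for z in(z0,z1)])/1000
PARTS=[box(-32,32,-30,30,0,14),box(-32,-26,-32,32,0,75),box(-32,-26,-20,20,75,105),box(-16,20,-15,15,14,66),box(0,26,-9.5,9.5,60,105)]
def topR(yaw): # z level at yaw, x up
    z=np.array([np.cos(yaw),np.sin(yaw),0]);x=np.array([0,0,1.]);return np.c_[x,np.cross(z,x),z]
S=4
def mask(d,o,R):
    m=np.zeros((420*S,560*S),np.uint8)
    for b in PARTS:
        q=(proj(d,b@R.T+o)+.5)*S
        cv2.fillConvexPoly(m,cv2.convexHull(np.round(q).astype(np.int32)),1)
    return cv2.resize(m.astype(np.float32),(560,420),interpolation=cv2.INTER_AREA)
def fit(views,x0,pose):
    def f(x):
        s=0
        for d,M in views:
            m=mask(d,*pose(x)); s+=1-np.minimum(m,M).sum()/np.maximum(m,M).sum()
        return s
    sim=np.array([x0]+[np.array(x0)+e for e in np.diag([.015,.015,.2])])
    r=minimize(f,x0,method="Nelder-Mead",options=dict(initial_simplex=sim,xatol=2e-4,fatol=1e-4)); return r.x,r.fun
def toppled(x): return np.array([x[0],x[1],.032]),topR(x[2])
E
python3 - <<'E'
from h import *
V=[]
for c in("top","scene"):
    d=shot(c); r=trace("peacock",c)[0]; V.append((d,r["pixels"].astype(np.float32)))
    for r in trace("lid",c)[:6]:
        b=r["bbox"]; ys,xs=np.nonzero(r["pixels"]); col=d["color"][ys,xs].mean(0)
        u=((b[0]+b[2])/2,(b[1]+b[3])/2); print(c,"lid",round(r["confidence"],2),col.round(),ray(d,u,.09).round(4))
    for r in trace("jar",c)[:1]: print("jar",r["bbox"])
d=V[0][0]
h=ray(d,(112,199),.03);ft=ray(d,(155,210),.03);print(h,ft)
y0=np.arctan2(*(h-ft)[1::-1])
for v in(V[:1],V[1:],V):
    x,f=fit(v,[ft[0],ft[1],y0],toppled);print(x.round(4),f)
o,R=toppled(x);print("grip",(R@[.002,0,.042]+o).round(4))
# lid via red pixels, top
for c,d in(("top",V[0][0]),("scene",V[1][0])):
    I=d["color"].astype(int); m=(I[...,0]>120)&(I[...,1]<60)&(I[...,2]<60)
    n,l,st,ce=cv2.connectedComponentsWithStats(m.astype(np.uint8))
    for i in range(1,n):
        if st[i,4]>30: print(c,st[i],ray(d,ce[i],.101 if c=="top" else .09).round(4))
E
```

```text
top lid 0.69 [175.  29.  23.] [ 0.5021 -0.1845  0.09  ]
top lid 0.67 [ 82.  93. 137.] [ 0.5032 -0.0556  0.09  ]
top lid 0.65 [ 43. 119.  54.] [ 0.3772 -0.1978  0.09  ]
top lid 0.59 [ 40. 114.  50.] [ 0.6123 -0.2091  0.09  ]
top lid 0.36 [154.  79.  46.] [ 0.4298 -0.5838  0.09  ]
top lid 0.17 [142. 115.  76.] [0.5421 0.1875 0.09  ]
jar [262.4, 213.3, 298.2, 246.6]
scene lid 0.78 [138.  38.  32.] [ 0.5122 -0.1765  0.09  ]
scene lid 0.69 [45. 97. 49.] [ 0.4798 -0.1191  0.09  ]
scene lid 0.56 [ 52. 102.  54.] [ 0.7025 -0.1437  0.09  ]
jar [270.8, 203.5, 299.7, 229.5]
[0.57517453 0.26813318 0.03      ] [0.54686292 0.15122357 0.03      ]
[0.539  0.1622 1.2224] 0.10485965013504028
[0.5376 0.1576 1.1906] 0.09342026710510254
[0.5387 0.1598 1.2189] 0.2293415069580078
grip [0.5532 0.1992 0.034 ]
top [180  76  44  29 913] [0.8612 0.0292 0.101 ]
top [269 215  22  22 368] [ 0.5018 -0.1838  0.101 ]
scene [279 193  15  14 128] [ 0.5025 -0.1775  0.09  ]
scene [241 273  46  39 874] [0.883  0.0472 0.09  ]
```

```bash
cat >> h.py <<'E'
from scipy.spatial.transform import Rotation as Ro, Slerp
def rows(p1,R1,n,g,s=None,p0=None,R0=None):
    s=s or get_state(); p0=np.array(s["tool_pos"]) if p0 is None else p0; R0=np.array(s["orientation"]) if R0 is None else R0
    sl=Slerp([0,1],Ro.from_matrix([R0,R1])); out=[];pp,RR=p0.copy(),R0.copy()
    for k in range(1,n+1):
        pk=p0+(p1-p0)*k/n; Rk=sl(k/n).as_matrix()
        sh=np.round(RR.T@(pk-pp)*1000,1); w=np.round(Ro.from_matrix(RR.T@Rk).as_rotvec(),3)
        out.append([*sh.tolist(),*w.tolist(),g]); pp=pp+RR@sh/1000; RR=RR@Ro.from_rotvec(w).as_matrix()
    for i in range(0,n,5): print(out[i:i+5])
    return pp,RR
def st():
    s=get_state(); print("t",round(s["t"],2),"p",np.round(s["tool_pos"],4),"j",np.round(s["joints"],3),"F",np.round(s["contact_force"],1),"T",np.round(s["ft_torque"],2),"w",round(s["width"],4)); return s
def gR(yaw,th): # tool orientation, peacock toppled at yaw
    h=np.array([np.cos(yaw),np.sin(yaw),0]);u=np.array([0,0,1.])
    z=-np.cos(th)*u-np.sin(th)*h; y=np.cross(h,u); return np.c_[np.cross(y,z),y,z]
TG=.0187
E
python3 - <<'E'
from h import *
R=gR(1.219,np.radians(20)); g=np.array([.5532,.1992,.034])
p=g+R[:,2]*(TG-.13); print(p)
rows(p,R,15,85)
E
```

```text
[0.56631725 0.23493545 0.13858779]
[[40.7, -41.6, 6.2, -0.011, -0.022, -0.06, 85], [43.3, -39.1, 4.8, -0.01, -0.021, -0.059, 85], [45.6, -36.5, 3.5, -0.011, -0.022, -0.06, 85], [47.8, -33.8, 2.1, -0.01, -0.022, -0.06, 85], [49.8, -30.8, 0.7, -0.011, -0.021, -0.06, 85]]
[[51.5, -27.9, -0.7, -0.01, -0.022, -0.059, 85], [53.0, -24.7, -2.2, -0.011, -0.021, -0.06, 85], [54.4, -21.4, -3.4, -0.01, -0.022, -0.06, 85], [55.4, -18.2, -4.9, -0.011, -0.022, -0.059, 85], [56.3, -14.7, -6.4, -0.01, -0.021, -0.06, 85]]
[[56.9, -11.3, -7.6, -0.011, -0.022, -0.06, 85], [57.4, -7.8, -9.0, -0.01, -0.022, -0.06, 85], [57.4, -4.2, -10.3, -0.011, -0.021, -0.059, 85], [57.4, -0.7, -11.5, -0.01, -0.022, -0.06, 85], [57.1, 2.8, -12.8, -0.011, -0.022, -0.06, 85]]
```

Request:
play_rows(
  targets=[
    [41, -42, 5, -0.011, -0.022, -0.06, 85],
    [43, -39, 4, -0.01, -0.021, -0.06, 85],
    [46, -36, 3, -0.011, -0.022, -0.06, 85],
    [48, -34, 2, -0.01, -0.022, -0.06, 85],
    [50, -31, 0, -0.011, -0.022, -0.06, 85],
  ],
)

```text
t: 1.42
tool_pos: [0.3083, -0.2841, 0.2038]
orientation: [[0.812, 0.579, -0.072], [0.572, -0.815, -0.097], [-0.115, 0.038, -0.993]]
contact_force: [0.8, 0.5, 0.6]
width: 0.0848
```

Request:
play_rows(
  targets=[
    [51, -28, -1, -0.01, -0.022, -0.06, 85],
    [53, -25, -2, -0.011, -0.021, -0.06, 85],
    [54, -21, -3, -0.01, -0.022, -0.06, 85],
    [55, -18, -5, -0.011, -0.022, -0.06, 85],
    [56, -15, -6, -0.01, -0.021, -0.06, 85],
  ],
)

```text
t: 2.05
tool_pos: [0.4365, -0.024, 0.1726]
orientation: [[0.593, 0.797, -0.112], [0.77, -0.603, -0.207], [-0.233, 0.036, -0.972]]
contact_force: [0.1, -1.2, 0.3]
width: 0.0849
```

Request:
play_rows(
  targets=[
    [57, -11, -8, -0.011, -0.022, -0.06, 85],
    [57, -8, -9, -0.01, -0.022, -0.06, 85],
    [57, -4, -10, -0.011, -0.021, -0.06, 85],
    [57, -1, -11, -0.01, -0.022, -0.06, 85],
    [57, 3, -13, -0.011, -0.022, -0.06, 85],
  ],
)

```text
t: 2.68
tool_pos: [0.5645, 0.2359, 0.1409]
orientation: [[0.318, 0.941, -0.117], [0.884, -0.339, -0.323], [-0.343, -0.001, -0.939]]
contact_force: [1.3, -0.5, 0.7]
width: 0.0849
```

```bash
python3 - <<'E'
from h import *
s=st(); print(np.round(s["orientation"],3).tolist())
d=shot("wrist"); cv2.imwrite("pics/w1.png",cv2.resize(d["color"][:,:,::-1],None,fx=1.2,fy=1.2))
r=trace("peacock","wrist")
V=[]
if r:
    print(r[0]["confidence"],r[0]["bbox"]); V=[(d,r[0]["pixels"].astype(np.float32))]
    x,f=fit(V,[.5387,.1598,1.219],toppled);print(x.round(4),f)
    o,R=toppled(x);print("grip",(R@[.002,0,.042]+o).round(4))
E
```

```text
t 2.67 p [0.5645 0.2359 0.1409] j [ 0.387  0.54   1.326 -0.258  1.518  0.777] F [ 1.3 -0.5  0.7] T [ 0.18 -0.05  0.03] w 0.0849
[[0.318, 0.941, -0.117], [0.884, -0.339, -0.323], [-0.343, -0.001, -0.939]]
0.68 [249.6, 133.9, 325.0, 276.9]
[0.5373 0.1597 1.2368] 0.09593534469604492
grip [0.5511 0.1994 0.034 ]
```

View pics/w1.png

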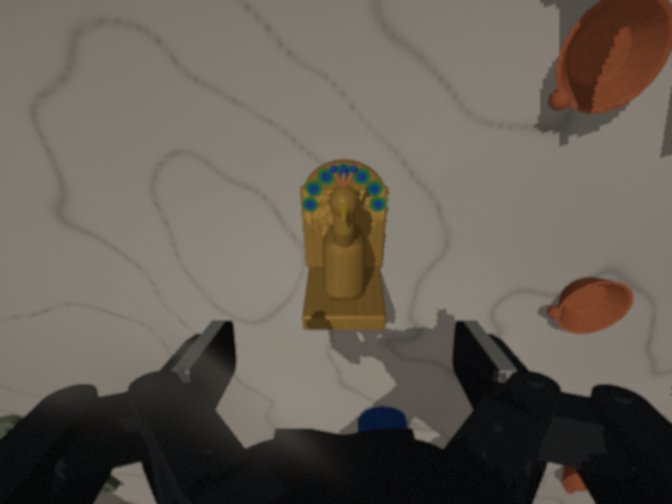

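Clear view: the peacock is centred at (344,250) with its foot at the bottom and its head up. The fingers straddle it, and the wrist fit agrees with the top fit to 2 mm. I'll descend.

```bash
python3 - <<'E'
from h import *
R=gR(1.228,np.radians(20)); g=np.array([.552,.1993,.036])
p=g+R[:,2]*(TG); print(p)
rows(p,R,4,85)
E
```

```text
[0.54985024 0.19327634 0.01842775]
[[-1.1, 0.5, 32.2, -0.001, 0.0, 0.001, 85], [-1.2, 0.5, 32.2, -0.0, 0.0, 0.0, 85], [-1.1, 0.5, 32.2, -0.001, 0.0, 0.001, 85], [-1.1, 0.5, 32.2, -0.001, 0.0, 0.0, 85]]
```

Request:
play_rows(
  targets=[
    [-1, 0.5, 32, 0, 0, 0, 85],
    [-1, 0.5, 32, 0, 0, 0, 85],
    [-1, 0.5, 32, 0, 0, 0, 85],
    [-1, 0.5, 32, 0, 0, 0, 85],
    [0, 0, 0, 0, 0, 0, 85],
  ],
  squeeze=50,
)

```text
t: 3.4
tool_pos: [0.5462, 0.1866, 0.0199]
orientation: [[0.319, 0.939, -0.125], [0.882, -0.342, -0.324], [-0.347, -0.007, -0.938]]
contact_force: [0.9, -0.2, 0.2]
width: 0.0854
```

Request:
play_rows(
  targets=[
    [0, 0, 0, 0, 0, 0, 15],
    [0, 0, 0, 0, 0, 0, 15],
    [0, 0, 0, 0, 0, 0, 15],
    [0, 0, 0, 0, 0, 0, 15],
    [0, 0, 0, 0, 0, 0, 15],
  ],
)

```text
t: 4.03
tool_pos: [0.5503, 0.1896, 0.0238]
orientation: [[0.32, 0.94, -0.115], [0.884, -0.34, -0.321], [-0.341, 0.001, -0.94]]
contact_force: [-0.2, 2.6, 5.5]
width: 0.0291
```

```bash
python3 - <<'E'
from h import *
s=st(); R0=np.array(s["orientation"]);p0=np.array(s["tool_pos"])
# lift 90 mm (grasp point) then rotate: final tool = rotate by 90deg about y_p (h->up)
h=np.array([np.cos(1.228),np.sin(1.228),0]);y=np.cross(h,[0,0,1])
Q=Ro.from_rotvec(-y*np.pi/2) ; print(Q.apply(h))
if Q.apply(h)[2]<0: Q=Q.inv()
R1=Q.as_matrix()@R0
print(R1.round(3).tolist(), "angle",Ro.from_matrix(R0.T@R1).as_rotvec())
E
```

```text
t 4.03 p [0.5503 0.1896 0.0238] j [ 0.328  0.62   1.477 -0.282  1.279  0.789] F [-0.2  2.6  5.5] T [ 0.25  0.26 -0.15] w 0.0291
[ 9.64911972e-17  1.35068067e-16 -1.00000000e+00]
[[0.119, 0.942, 0.315], [0.32, -0.337, 0.886], [0.94, -0.005, -0.341]] angle [ 7.10686334e-03  1.57077955e+00 -1.48764555e-03]
```

Gripped at 29.1 mm opening. Next I lift, then pitch +90° about tool y.

Request:
play_rows(
  targets=[
    [-12, 0, -32, 0, 0, 0, 15],
    [-12, 0, -32, 0, 0, 0, 15],
    [-12, 0, -32, 0, 0, 0, 15],
    [0, 0, 0, 0, 0, 0, 15],
  ],
)

```text
t: 4.53
tool_pos: [0.5511, 0.1884, 0.1272]
orientation: [[0.322, 0.94, -0.112], [0.884, -0.34, -0.32], [-0.339, 0.004, -0.941]]
contact_force: [1.0, -0.5, -3.2]
width: 0.0293
```

Request:
play_rows(
  targets=[
    [3, 0, 0, 0, 0.175, 0, 15],
    [3, 0, 0, 0, 0.175, 0, 15],
    [3, 0, 0, 0, 0.175, 0, 15],
    [3, 0, 0, 0, 0.175, 0, 15],
  ],
)

```text
t: 5.03
tool_pos: [0.5514, 0.1985, 0.1217]
orientation: [[0.321, 0.94, 0.115], [0.882, -0.341, 0.326], [0.346, -0.003, -0.938]]
contact_force: [-0.5, -0.0, -4.2]
width: 0.0297
```

```bash
python3 - <<'E'
from h import *
s=st(); print(np.round(s["orientation"],3).tolist())
E
```

```text
t 5.03 p [0.5514 0.1985 0.1217] j [0.018 0.245 1.785 0.39  1.019 0.175] F [-0.5 -0.  -4.2] T [-0.25  0.17  0.02] w 0.0297
[[0.321, 0.94, 0.115], [0.882, -0.341, 0.326], [0.346, -0.003, -0.938]]
```

Request:
play_rows(
  targets=[
    [3, 0, 0, 0, 0.175, 0, 15],
    [3, 0, 0, 0, 0.175, 0, 15],
    [3, 0, 0, 0, 0.175, 0, 15],
    [3, 0, 0, 0, 0.175, 0, 15],
    [3, 0, 0, 0, 0.175, 0, 15],
  ],
)

```text
t: 5.65
tool_pos: [0.5557, 0.2086, 0.1311]
orientation: [[0.119, 0.939, 0.322], [0.315, -0.343, 0.885], [0.942, -0.004, -0.337]]
contact_force: [-0.5, 1.0, -3.2]
width: 0.0294
```

```bash
python3 - <<'E'
from h import *
s=st(); print(np.round(s["orientation"],3).tolist())
d=shot("scene"); r=trace("peacock","scene");print([(q["confidence"],q["bbox"]) for q in r])
e=shot("wrist")
a=cv2.resize(d["color"][170:320,290:440],(500,500),interpolation=cv2.INTER_CUBIC)
cv2.imwrite("pics/u1.png",a[:,:,::-1])
E
```

```text
t 5.65 p [0.5557 0.2086 0.1311] j [-0.344  0.483  1.981  1.353  1.302 -0.858] F [-0.5  1.  -3.2] T [-0.89  0.37  0.05] w 0.0294
[[0.119, 0.939, 0.322], [0.315, -0.343, 0.885], [0.942, -0.004, -0.337]]
[(0.92, [362.0, 218.6, 403.5, 255.0])]
```

View pics/u1.png

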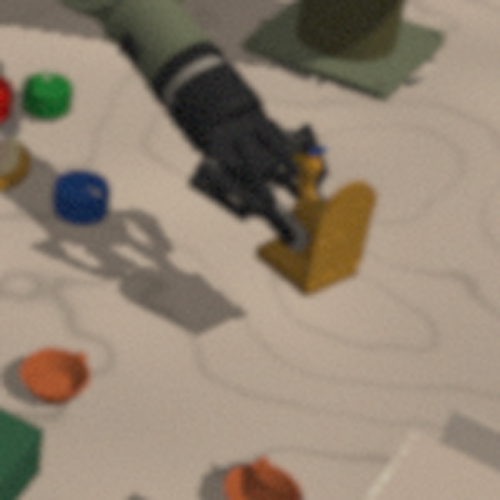

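The peacock hangs upright in the gripper at (310,240) in the crop, fan to the back, with clear marble below it. Lowering.

Request:
play_rows(
  targets=[
    [-30, 0, 10.7, 0, 0, 0, 15],
    [-30, 0, 10.7, 0, 0, 0, 15],
    [-24, 0, 8.6, 0, 0, 0, 15],
    [0, 0, 0, 0, 0, 0, 15],
  ],
)

```text
t: 6.3
tool_pos: [0.5558, 0.2099, 0.0429]
orientation: [[0.119, 0.941, 0.317], [0.32, -0.339, 0.885], [0.94, -0.004, -0.342]]
contact_force: [0.3, 0.6, -2.0]
width: 0.0295
```

Request:
play_rows(
  targets=[
    [-2, 0, 0.7, 0, 0, 0, 15],
    [-2, 0, 0.7, 0, 0, 0, 15],
    [0, 0, 0, 0, 0, 0, 15],
  ],
)

```text
t: 6.68
tool_pos: [0.557, 0.2089, 0.0404]
orientation: [[0.115, 0.94, 0.32], [0.319, -0.34, 0.884], [0.941, 0.0, -0.339]]
contact_force: [-0.1, 0.7, -2.7]
width: 0.0296
```

```bash
python3 - <<'E'
from h import *
s=st()
E
```

```text
t 6.67 p [0.557  0.2089 0.0404] j [-0.342  0.701  1.935  1.403  1.267 -1.039] F [-0.1  0.7 -2.7] T [-0.81  0.29  0.04] w 0.0296
```

Request:
play_rows(
  targets=[
    [-2, 0, 0.7, 0, 0, 0, 15],
    [-2, 0, 0.7, 0, 0, 0, 15],
    [0, 0, 0, 0, 0, 0, 15],
  ],
)

```text
t: 7.05
tool_pos: [0.5565, 0.2089, 0.0352]
orientation: [[0.117, 0.94, 0.32], [0.318, -0.341, 0.885], [0.941, -0.002, -0.339]]
contact_force: [-0.0, 0.5, -2.4]
width: 0.0291
```

Request:
play_rows(
  targets=[
    [-2, 0, 0.7, 0, 0, 0, 15],
    [-1, 0, 0.4, 0, 0, 0, 15],
    [0, 0, 0, 0, 0, 0, 15],
  ],
)

```text
t: 7.42
tool_pos: [0.5568, 0.2093, 0.0351]
orientation: [[0.113, 0.941, 0.32], [0.313, -0.339, 0.887], [0.943, -0.0, -0.333]]
contact_force: [-5.1, -4.5, 9.5]
width: 0.0292
```

```bash
python3 - <<'E'
from h import *
s=st()
E
```

```text
t 7.42 p [0.5568 0.2093 0.0351] j [-0.343  0.719  1.93   1.408  1.272 -1.053] F [-5.1 -4.5  9.5] T [0.29 0.08 0.45] w 0.0292
```

Request:
play_rows(
  targets=[
    [0.7, 0, -0.3, 0, 0, 0, 15],
    [0, 0, 0, 0, 0, 0, 50],
    [0, 0, 0, 0, 0, 0, 85],
    [0, 0, 0, 0, 0, 0, 85],
    [0, 0, 0, 0, 0, 0, 85],
  ],
)

```text
t: 8.05
tool_pos: [0.5566, 0.209, 0.033]
orientation: [[0.117, 0.94, 0.32], [0.318, -0.341, 0.885], [0.941, -0.001, -0.339]]
contact_force: [0.1, 0.2, -0.2]
width: 0.085
```

Request:
play_rows(
  targets=[
    [0, 0, 0, 0, 0, 0, 85],
    [0, 0, -10, 0, 0, 0, 85],
    [0, 0, -25, 0, 0, 0, 85],
    [0, 0, -35, 0, 0, 0, 85],
    [0, 0, -35, 0, 0, 0, 85],
  ],
)

```text
t: 8.68
tool_pos: [0.5224, 0.1148, 0.0691]
orientation: [[0.117, 0.94, 0.32], [0.318, -0.341, 0.885], [0.941, -0.001, -0.339]]
contact_force: [0.0, 0.8, 0.4]
width: 0.0846
```

```bash
python3 - <<'E'
from h import *
s=st()
V=[]
def pose(x): return np.array([x[0],x[1],0]),Ro.from_euler("z",x[2]).as_matrix()
for c in("scene","top","wrist"):
    d=shot(c); r=trace("peacock",c)
    print(c,[(round(q["confidence"],2),q["bbox"]) for q in r[:2]])
    if r: 
        x,f=fit([(d,r[0]["pixels"].astype(np.float32))],[.548,.197,1.228-np.pi],pose);print(x.round(4),f)
    if c=="wrist": a=d["color"]
    if c=="scene": b=cv2.resize(d["color"][170:290,290:450],(560,420),interpolation=cv2.INTER_CUBIC)
cv2.imwrite("pics/v1.png",cv2.resize(np.hstack([a,b]),(800,300))[:,:,::-1])
E
```

```text
t 8.68 p [0.5224 0.1148 0.0691] j [-0.564  0.623  1.974  1.208  1.385 -1.028] F [0.  0.8 0.4] T [-0.38  0.14  0.  ] w 0.0846
scene [(0.8, [361.0, 244.4, 397.4, 282.3]), (0.74, [294.2, 272.6, 316.4, 289.4])]
[ 0.5522  0.2007 -1.8933] 0.11792194843292236
top [(0.82, [113.0, 187.4, 156.8, 221.5])]
[ 0.5558  0.2043 -1.8913] 0.06392437219619751
wrist [(0.81, [245.3, 123.7, 324.1, 279.7])]
[ 0.5542  0.2033 -1.9206] 0.07338589429855347
```

View pics/v1.png

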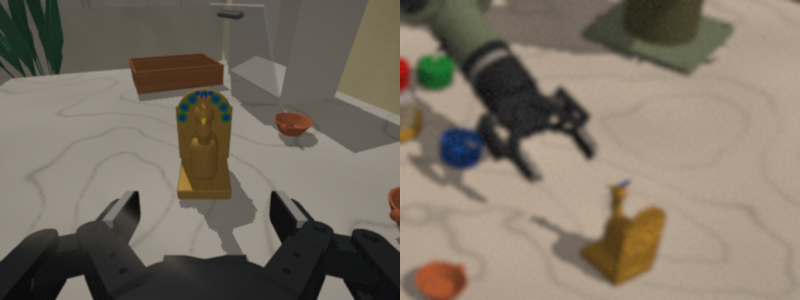

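The peacock stands upright and is released, shown at (205,150) in the wrist half and (625,245) in the scene half. All three upright fits agree. Next I'll hover over the red lid.

```bash
cat >> h.py <<'E'
def down(deg):
    a=np.radians(deg);return np.array([[np.cos(a),np.sin(a),0],[np.sin(a),-np.cos(a),0],[0,0,-1]])
E
python3 - <<'E'
from h import *
rows(np.array([.502,-.183,.2]),down(70),10,85)
E
```

```text
[[2.6, 8.2, -31.6, -0.0, -0.123, 0.0, 85], [-1.3, 8.3, -31.7, -0.001, -0.122, 0.0, 85], [-5.1, 8.2, -31.3, 0.0, -0.123, 0.0, 85], [-9.0, 8.3, -30.5, -0.0, -0.122, 0.0, 85], [-12.5, 8.2, -29.1, -0.0, -0.123, 0.0, 85]]
[[-16.1, 8.3, -27.3, -0.001, -0.122, 0.0, 85], [-19.2, 8.3, -25.2, 0.0, -0.123, 0.0, 85], [-22.3, 8.3, -22.7, -0.0, -0.122, 0.0, 85], [-24.8, 8.3, -19.7, -0.0, -0.123, 0.0, 85], [-27.0, 8.2, -16.6, -0.001, -0.122, 0.0, 85]]
```

Request:
play_rows(
  targets=[
    [3, 8, -32, 0, -0.123, 0, 85],
    [-1, 8, -32, 0, -0.123, 0, 85],
    [-5, 8, -31, 0, -0.123, 0, 85],
    [-9, 8, -30, 0, -0.123, 0, 85],
    [-13, 8, -29, 0, -0.123, 0, 85],
  ],
)

```text
t: 9.6
tool_pos: [0.511, -0.0329, 0.1349]
orientation: [[0.28, 0.941, 0.192], [0.773, -0.339, 0.537], [0.57, -0.002, -0.822]]
contact_force: [0.8, 0.6, -0.7]
width: 0.0855
```

Request:
play_rows(
  targets=[
    [-16, 8, -27, 0, -0.123, 0, 85],
    [-19, 8, -25, 0, -0.123, 0, 85],
    [-22, 8, -23, 0, -0.123, 0, 85],
    [-25, 8, -20, 0, -0.123, 0, 85],
    [-27, 8, -17, 0, -0.123, 0, 85],
  ],
)

```text
t: 10.22
tool_pos: [0.5001, -0.1814, 0.2016]
orientation: [[0.339, 0.941, -0.005], [0.941, -0.339, -0.007], [-0.008, -0.003, -1.0]]
contact_force: [-0.3, -0.2, -0.3]
width: 0.0847
```

```bash
python3 - <<'E'
from h import *
s=st(); print(np.round(s["orientation"],3).tolist())
d=shot("wrist"); cv2.imwrite("pics/w2.png",d["color"][:,:,::-1])
for r in trace("lid","wrist")[:3]:
    b=r["bbox"];ys,xs=np.nonzero(r["pixels"]); print(round(r["confidence"],2),b,d["color"][ys,xs].mean(0).round(), ray(d,((b[0]+b[2])/2,(b[1]+b[3])/2),.101).round(4))
I=d["color"].astype(int); m=((I[...,0]>90)&(I[...,1]<.35*I[...,0])&(I[...,2]<.35*I[...,0])).astype(np.uint8)
n,l,stt,ce=cv2.connectedComponentsWithStats(m)
for i in range(1,n):
    if stt[i,4]>200: print(stt[i],ce[i])
def circ(c,z,r): a=np.linspace(0,2*np.pi,60); return np.c_[c[0]+r*np.cos(a),c[1]+r*np.sin(a),0*a+z]
i=1+np.argmax(stt[1:,4]); M=(l==i).astype(np.uint8); M=cv2.morphologyEx(M,cv2.MORPH_CLOSE,np.ones((15,15)))
def f(x):
    q=np.vstack([proj(d,circ(x,z,.0285)) for z in(.071,.101)]);m=np.zeros((420,560),np.uint8)
    cv2.fillConvexPoly(m,cv2.convexHull((q*16).round().astype(np.int32)),1,shift=4); return 1-(m&M).sum()/(m|M).sum()
r=minimize(f,[.502,-.183],method="Nelder-Mead",options=dict(initial_simplex=[[.502,-.183],[.512,-.183],[.502,-.173]],xatol=1e-4,fatol=1e-4));print(r.x,r.fun)
E
```

```text
t 10.22 p [ 0.5001 -0.1814  0.2016] j [-0.506  0.144  1.678 -0.009  1.321 -0.158] F [-0.3 -0.2 -0.3] T [ 0.03 -0.05  0.02] w 0.0847
[[0.339, 0.941, -0.005], [0.941, -0.339, -0.007], [-0.008, -0.003, -1.0]]
0.77 [217.9, 35.7, 279.2, 108.1] [ 34.  61. 107.] [ 0.5112 -0.0682  0.101 ]
0.66 [255.5, 179.7, 325.1, 249.6] [125.  30.  27.] [ 0.5037 -0.1794  0.101 ]
0.65 [150.0, 217.8, 211.8, 274.4] [35. 85. 42.] [ 0.4072 -0.1741  0.101 ]
[ 258  181   67   69 3454] [290.37666474 215.76519977]
[ 0.50256012 -0.18436833] 0.09056603773584904
```

View pics/w2.png

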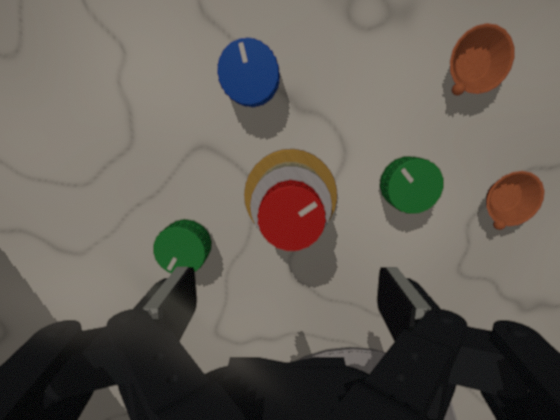

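Red lid on the ring-mounted jar confirmed at (291,216), with blue at (248,72) and greens at (182,247) and (411,184). Top and wrist put the lid centre at about (0.5023,-0.184). Descending and gripping.

Request:
play_rows(
  targets=[
    [0, 1, 35, 0, 0, 0, 85],
    [0, 1, 35, 0, 0, 0, 85],
    [0, 1, 35, 0, 0, 0, 85],
    [-0.5, 0.3, 30, 0, 0, 0, 85],
    [0, 0, 0, 0, 0, 0, 85],
  ],
  squeeze=40,
)

```text
t: 10.95
tool_pos: [0.4992, -0.1811, 0.0626]
orientation: [[0.34, 0.94, -0.011], [0.94, -0.34, 0.002], [-0.001, -0.011, -1.0]]
contact_force: [0.5, 0.2, 0.5]
width: 0.0849
```

Request:
play_rows(
  targets=[
    [0, 0, 0, 0, 0, 0, 45],
    [0, 0, 0, 0, 0, 0, 45],
    [0, 0, 0, 0, 0, 0, 45],
    [0, 0, 0, 0, 0, 0, 45],
  ],
)

```text
t: 11.45
tool_pos: [0.5037, -0.1843, 0.0683]
orientation: [[0.341, 0.94, -0.001], [0.94, -0.341, -0.005], [-0.005, 0.001, -1.0]]
contact_force: [-1.0, 1.0, 5.7]
width: 0.0556
```

```bash
python3 - <<'E'
from h import *
s=st(); print(np.round(s["orientation"],3).tolist())
E
```

```text
t 11.45 p [ 0.5037 -0.1843  0.0683] j [-0.509  0.319  1.773 -0.005  1.048 -0.159] F [-1.   1.   5.7] T [ 0.32  0.37 -0.03] w 0.0556
[[0.341, 0.94, -0.001], [0.94, -0.341, -0.005], [-0.005, 0.001, -1.0]]
```

Request:
play_rows(
  targets=[
    [0, 0, 0, 0, 0, 0.09, 45],
    [0, 0, 0, 0, 0, 0.09, 45],
    [0, 0, 0, 0, 0, 0.09, 45],
    [0, 0, 0, 0, 0, 0, 45],
  ],
)

```text
t: 11.95
tool_pos: [0.5028, -0.1843, 0.0684]
orientation: [[0.577, 0.817, -0.003], [0.817, -0.577, -0.005], [-0.006, 0.0, -1.0]]
contact_force: [-4.0, 0.5, 9.5]
width: 0.0561
```

```bash
python3 - <<'E'
from h import *
s=st(); R=np.array(s["orientation"]);print("x ang",np.degrees(np.arctan2(R[1,0],R[0,0])))
E
```

```text
t 11.95 p [ 0.5028 -0.1843  0.0684] j [-0.509  0.319  1.773 -0.007  1.05   0.109] F [-4.   0.5  9.5] T [0.43 0.81 0.71] w 0.0561
x ang 54.76751426659409
```

Clockwise by 15° gives a reaction torque of 0.7 N m, which is a stop. Trying anticlockwise.

Request:
play_rows(
  targets=[
    [0, 0, 0, 0, 0, -0.13, 45],
    [0, 0, -1, 0, 0, -0.14, 45],
    [0, 0, 0, 0, 0, -0.13, 45],
    [0, 0, 0, 0, 0, -0.13, 45],
    [0, 0, 0, 0, 0, 0, 45],
  ],
)

```text
t: 12.58
tool_pos: [0.503, -0.1847, 0.0684]
orientation: [[0.089, 0.996, -0.002], [0.996, -0.089, -0.005], [-0.006, -0.001, -1.0]]
contact_force: [-1.5, -1.0, 3.3]
width: 0.0562
```

```bash
python3 - <<'E'
from h import *
s=st(); R=np.array(s["orientation"]);print("x ang",np.degrees(np.arctan2(R[1,0],R[0,0])))
E
```

```text
t 12.57 p [ 0.503  -0.1847  0.0684] j [-0.51   0.319  1.774 -0.007  1.049 -0.418] F [-1.5 -1.   3.3] T [-0.17  0.36 -0.02] w 0.0562
x ang 84.89555193900651
```

Request:
play_rows(
  targets=[
    [0, 0, 0, 0, 0, -0.17, 45],
    [0, 0, 0, 0, 0, -0.17, 45],
    [0, 0, 0, 0, 0, -0.17, 45],
    [0, 0, 0, 0, 0, -0.17, 45],
    [0, 0, 0, 0, 0, -0.17, 45],
  ],
)

```text
t: 13.2
tool_pos: [0.5036, -0.185, 0.0685]
orientation: [[-0.693, 0.721, -0.001], [0.721, 0.693, -0.006], [-0.004, -0.005, -1.0]]
contact_force: [-1.5, -1.6, 2.2]
width: 0.0562
```

Request:
play_rows(
  targets=[
    [0, 0, 0, 0, 0, -0.04, 45],
    [0, 0, 0, 0, 0, 0, 45],
  ],
)

```text
t: 13.45
tool_pos: [0.5041, -0.1849, 0.0684]
orientation: [[-0.717, 0.697, 0.0], [0.697, 0.717, -0.006], [-0.004, -0.004, -1.0]]
contact_force: [1.1, -0.2, 1.9]
width: 0.0561
```

```bash
python3 - <<'E'
from h import *
s=st(); R=np.array(s["orientation"]);print("x ang",np.degrees(np.arctan2(R[1,0],R[0,0])))
d=shot("wrist"); cv2.imwrite("pics/w3.png",d["color"][:,:,::-1])
E
```

```text
t 13.45 p [ 0.5041 -0.1849  0.0684] j [-0.51   0.319  1.773 -0.006  1.047 -1.307] F [ 1.1 -0.2  1.9] T [-0.19 -0.19  0.06] w 0.0561
x ang 135.83956001159598
```

View pics/w3.png

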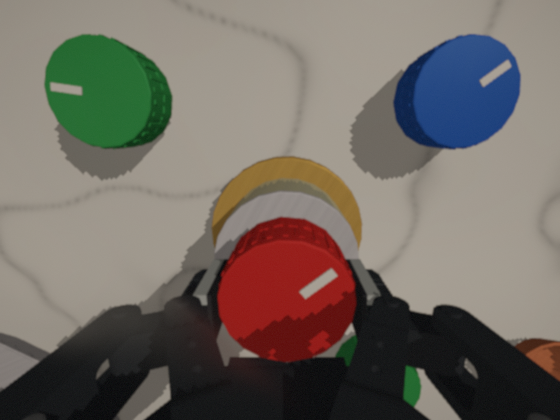

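The lid is held between the pads at (286,290). Its mark sits at the same angle in the wrist frame as before the turn, so the lid turned about 63–66° with the gripper. Lifting.

Request:
play_rows(
  targets=[
    [0, 0, -3, 0, 0, 0, 45],
    [0, 0, -4, 0, 0, 0, 45],
    [0, 0, -5, 0, 0, 0, 45],
    [0, 0, 0, 0, 0, 0, 45],
  ],
)

```text
t: 14.0
tool_pos: [0.5029, -0.1841, 0.0799]
orientation: [[-0.719, 0.695, -0.003], [0.695, 0.719, -0.004], [-0.001, -0.005, -1.0]]
contact_force: [2.4, -0.4, 0.3]
width: 0.0558
```

Request:
play_rows(
  targets=[
    [0, 0, -12, 0, 0, 0, 45],
    [0, 0, -25, 0, 0, 0, 45],
    [0, 0, -25, 0, 0, 0, 45],
    [0, 0, -20, 0, 0, 0, 45],
    [0, 0, -6, 0, 0, 0, 45],
  ],
)

```text
t: 14.62
tool_pos: [0.5032, -0.1837, 0.1693]
orientation: [[-0.719, 0.695, -0.002], [0.695, 0.719, -0.005], [-0.002, -0.005, -1.0]]
contact_force: [-0.4, 0.4, -1.0]
width: 0.0561
```

Request:
play_rows(
  targets=[
    [0, 0, 0, 0, 0, 0, 45],
    [0, 0, 0, 0, 0, 0, 45],
    [0, 0, 0, 0, 0, 0, 45],
    [0, 0, 0, 0, 0, 0, 45],
  ],
)

```text
t: 15.12
tool_pos: [0.5027, -0.1835, 0.167]
orientation: [[-0.719, 0.695, -0.004], [0.695, 0.719, -0.004], [0.0, -0.005, -1.0]]
contact_force: [-1.4, -1.0, -0.7]
width: 0.056
```

```bash
python3 - <<'E'
from h import *
s=st(); print(np.round(s["orientation"],3).tolist())
d=shot("scene");e=shot("top")
for c,q in(("top",e),("scene",d)):
    r=trace("peacock",c); print(c,[(round(k["confidence"],2),k["bbox"]) for k in r[:1]])
a=cv2.resize(d["color"][140:300,220:430],(525,400),interpolation=cv2.INTER_CUBIC)
cv2.imwrite("pics/f.png",a[:,:,::-1])
E
```

```text
t 15.12 p [ 0.5027 -0.1835  0.167 ] j [-0.509  0.187  1.705 -0.005  1.252 -1.309] F [-1.4 -1.  -0.7] T [ 0.04 -0.03  0.01] w 0.056
[[-0.719, 0.695, -0.004], [0.695, 0.719, -0.004], [0.0, -0.005, -1.0]]
top [(0.56, [112.2, 186.6, 155.1, 215.0])]
scene [(0.82, [359.8, 242.3, 396.7, 282.1])]
```

View pics/f.png

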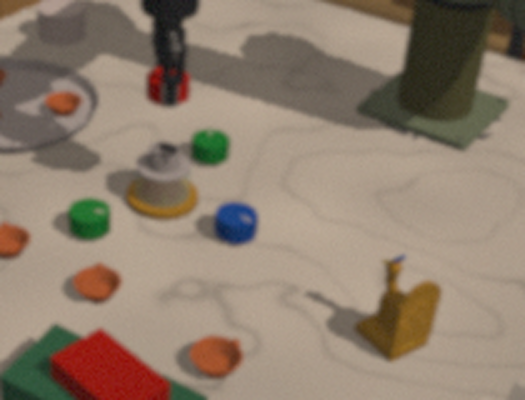

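The red lid hangs level in the gripper at (168,85), above the open jar at (162,180). The peacock stands at (400,320). Rise is 0.167−0.068 ≈ 0.099 m. Handing in.

```bash
python3 -c "
from rig import *
print(sign_off())"
```

```text
the job is handed in; nothing more can be done
None
```

The job is handed in at about 15 s of the 58 s allowed: the peacock is standing and released, and the red lid is off the jar and held in the gripper.

- **Peacock:** I gripped it by the breast, tilted it up 90°, set it down until it touched the marble, and let go. Upright-pose fits from all three cameras matched, agreeing to about 4 mm, and it still stands in the last scene picture.
- **Lid:** Clockwise met a stop at about 15° (0.7 N m), so I turned it back and then anticlockwise. It turned easily to about 63–66°, and the white mark stayed within about 3° of its place relative to the gripper, so it did not slip noticeably.
- **Final hold:** The lid lifted freely and is held level about 99 mm above its seat, at a 56 mm opening with almost no outside force.

In the final picture the diyas and look-alike lids within the crop looked undisturbed. I did not measure the diyas, and not all of them were in that picture. No check failed. The only disagreement was the lid's position, where the quick wrist-camera estimate differed by about 5 mm from the fitted one; I used the fitted value, which matched the top camera.

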